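Clear the inspection board and show a vial to it

TASK

The vial-inspection board is blocked by a stray jar on its base plate: put that jar back on the jar pyramid, upright in the free place of the second layer so that it bridges the gap between the two jars below, and let it go. Then draw the pink-capped vial out of the blue rack, turn it on its side and hold it raised in front of the board's black-and-white panel, lying about level and lengthwise along the panel, so that it can be looked through. Finish while still holding it there, steady and clear of the board, and leave all the other stock standing where it is.

Things in the scene. Friction and masses are not known exactly. Their poses are not given: they have to be found in the camera images.
- jar: the stray jar, standing on the base plate of the inspection board: white plastic salve jar with a broad green label and flat lid, 52 dia x 60 tall, 0.08 to 0.17 kg; origin at the centre of its underside, z up through the lid
- jar_1: bottom-layer jar at one end of the pyramid's row, same kind as the stray jar; origin at the centre of its underside
- jar_2: middle jar of the bottom layer, same kind; origin at the centre of its underside. The stray jar goes on the gap between this one and jar_3
- jar_3: bottom-layer jar at the other end of the row, same kind; origin at the centre of its underside
- jar_top: jar already standing in the second layer, bridging jar_1 and jar_2, same kind; origin at the centre of its underside. Beside the finished place only about 6 mm is left between it and the stray jar, so the fingers should close across the row (along the tray's x)
- tray: low cardboard tray that holds the bottom row, 70 (its x) x 192 (its y, along the row) x 22 high, floor 5 thick, fixed; jars stand 58 apart along its y. Origin at the centre of its underside, on the table
- gap (a point): the free place of the second layer: the point where the centre of the stray jar's underside belongs, level with the lids of jar_2 and jar_3 (65 above the table), midway between them; its axes are the tray's
- rack: blue plastic vial rack, 256 (its x) x 66 (its y) x 34 high, fixed, with four wells in a row along its x, 62 apart, 45 dia, 26 deep (well floor 8 above the table); one well is empty. Origin at the centre of its underside
- vial: the vial to be shown: amber glass injection vial with a paper label, aluminium crimp and pink cap, 73 tall; body 42 dia for the lowest 48 mm, then narrow neck and 28 dia cap (top 6 mm); 0.09 to 0.14 kg. It stands upright in a well of the rack, 47 mm of it (22 mm of the wide body) above the rack's top. Origin at the centre of its underside, z up through the cap
- vial_mid (a point): the middle of the pink-capped vial, on its axis 36.5 above its underside
- vial_a: another vial in the rack, same size, blue cap; origin at the centre of its underside
- vial_b: another vial in the rack, same size, green cap; origin at the centre of its underside
- booth: vial-inspection board, fixed: grey base plate 260 (its x) x 320 (its y) x 8 thick; upright panel 22 thick and 320 wide (along its y) rising to 308, front face at x = +104 mm in its frame, left half lit white, right half black; an LED hood on top, undersurface about 308 high, reaches out to x = +74. Its front looks along its own -x. Origin at the centre of the plate's underside, on the table
- view (a point): the viewing point: 104 in front of the panel's face, midway across it, 180 above the table; axes as the board's (x towards the panel, y along the panel, z up)
- bottle: white bottle with green label, 66 dia x 130 tall, standing on the table, to be left alone; origin at the centre of its underside
- tin: small steel salve tin with pink lid, 49 dia x 26 tall, on the table, to be left alone; origin at the centre of its underside
There are look-alikes about, which are no part of the job. Leave any purple or red look-alike of the jar_3 alone.

How it is judged (in metres and radians):
On the way, in this order (a step that is already met when the one before it is completed fails the run):
1. the stray jar stands in the free place of the second layer, let go (horizontal distance between jar and gap below 0.014 m and z of jar in the frame of gap between -0.004 and 0.004 m and angle between jar's own z axis and vertical below 0.08 rad and contact force between jar and the fingers below 0.05 N and linear speed of jar below 0.02 m/s), for 0.2 s.
2. the pink-capped vial is drawn out of the rack and carried by the fingers (z of vial in the frame of rack above 0.05 m and contact force between vial and the fingers above 0.5 N), for 0.1 s.
At the end, for the whole second after the job is handed in: Jar upright, let go, within 14 mm of the free place, on both jars below. Vial held still, its middle 34-194 mm from the panel face, within 120 mm of mid-panel, 110-290 mm up, < 30 deg off level, < 43 deg off the panel's width, off the board. Other stock upright, moved < 20 mm (jars) or 15 mm (all of step 1 and x of vial_mid in the frame of view between -0.09 and 0.07 m and y of vial_mid in the frame of view between -0.12 and 0.12 m and z of vial_mid in the frame of view between -0.07 and 0.11 m and angle between vial's own z axis and vertical between 1.05 and 2.09 rad and angle between the z axis of vial and the y axis of booth, either way round below 0.75 rad and contact force between vial and the fingers above 1 N and contact force between vial and booth below 0.05 N and linear speed of vial below 0.03 m/s and angular speed of vial below 0.2 rad/s and distance of each of jar_1, jar_2, jar_3, jar_top from where it was at the start of the episode below 0.02 m and distance of each of vial_a, vial_b, bottle, tin from where it was at the start of the episode below 0.015 m and angle between each of jar_1, jar_2, jar_3, jar_top, vial_a, vial_b, bottle's own z axis and vertical below 0.12 rad); the arm keeps its last pose, push and grip.
It fails at once if other stock is knocked over or pushed out of its place (distance of any of jar_1, jar_2, jar_3, jar_top from where it was at the start of the episode above 0.03 m or distance of any of vial_a, vial_b, bottle, tin from where it was at the start of the episode above 0.025 m).
It also fails if it takes over 51 s, if anything falls off the work surface, if the arm or the gripper's body presses on something with over 40 N, if the wrist force passes 120 N, or if a joint passes its speed limit or range.

ROBOT

A 6-joint arm with a two-finger parallel gripper is mounted at the origin on the work surface. World frame = base frame: x ahead of the robot, y to its left, z up, the work surface at z = 0. Lengths are in mm, angles in rad, forces in N, time in s.
With the tool pointing down it reaches from about 250 to 775 mm from the base axis. Payload 8.9 kg.
Tool frame: the origin (TCP) lies midway between the tips of the shut fingers; the grasp point (between the pads) lies 19 mm behind it; z points along the fingers, y is the line along which they close (so a half turn about z gives the same grasp; the last joint's range is limited). The gripper opens to 85 mm and grips with 20 to 120 N. Pads are 22 mm wide; open, the fingers measure 114 mm over their backs; the gripper's body (76 mm by 85 mm) begins 54 mm behind the grasp point. The pads swing forward as they close: fully open they stand 13 mm farther back than shut.
Start: joints at [-1.292, 0.291, -0.153, 1.127, 0, 1.431], TCP at [213.02, -479.84, 231.305] pointing down, gripper open.
Joint ranges: [-2.52, 2.52], [-0.91, 1.74], [-1.3, 1.37], [-1.96, 2.02], [-1.52, 1.47], [-3.14, 3.14]. Speed limits (rad/s): [2.22, 2.22, 2.79, 3.14, 3.14, 3.14].

INTERFACE

Orientations are given as a unit quaternion [w, x, y, z].
In Python, from cell import monitor, eyes, order, nets gives the robot as it stands.
- The arm moves only by the shell command python3 -m pendant 'ROWS' [FORCE]. ROWS is JSON, a list of rows, each a list of 3 entries, a list of its own where there are three numbers: the shift along the tool's x, y, z scaled (see below), then the turn, a rotation vector about the tool's x, y, z scaled (see below), then the opening, from 0 (shut) to 1 (fully open). A call has 1 to 10 rows; each row is the pose to reach, as a shift and turn from the pose commanded when the call began, along the tool's axes at that moment; what a row does not reach only later rows make up. The controller multiplies each number of a shift by 0.25 m and each number of a turn by 90 degrees. A row lasts 1/8 s, in which the tool goes at most 62.5 mm and 10.7 degrees, less where a joint would pass 70% of its speed; a pose out of reach is approached as far as the arm can. A call with a number of a shift or a turn outside -1 to 1 is refused whole. A call with a gripper value outside its range is refused whole. The fingers move at their own pace and stop on an object; FORCE is the grip in N (left out, the last holds). Time passes only in rows, so rows that repeat a pose let the fingers close. It gives the time, the measured TCP pose, the force, the opening and the grip force at its end, in the units of the state.
- monitor.read_state(): the state, without advancing time (a new reading comes with each control period).
- eyes.capture(name): name is "scene" or "top" or "wrist"; returns (picture, depth): 384x512x3 uint8, red, green, blue; 384x512 float32, mm along the optical axis (not along the pixel's ray), 0 where there is no reading.
- eyes.calibration(name): a dict with "mtx" (3x3 intrinsics, pixels), "R" (3x3) and "t" (3): a world point X has camera coordinates R X + t. Camera axes: x right, y down, z forward; pixel columns grow to the right and rows downward; lengths in mm; the calibration is good to about 2 mm. The wrist camera is an equidistant fisheye: a pixel r from the principal point sees the ray r / f radians off the axis. A picture is of the moment at which its call begins: read the wrist's pose just before it. calibration takes no time and is no camera call; for the wrist camera it gives the pose at the moment of the call.
- order.sign_off(): hands the job in; it is judged then, once.
Trained networks look in the newest picture that a camera, given by its name, has taken for a name from the list of things; names that differ only in an ending like _2 or _b are one class to them, and where a whole thing is asked for, a point or a joint stands for the part that bears it (a point fixed in the world has none). Each returns a list of dicts, best first, with "score" (0 to 1); they miss things now and then, are a little off and sometimes report something else, mostly with a low value. They report only what shows in the picture. A call takes as long as a camera call. They do not tell look-alikes from the thing itself.
- nets.outline_of(camera, label): "region" (384x512 bool, what is visible of it) and "box" ([centre column, centre row, width, height] in pixels, round what is visible of it).
The state is a dict: "clock": time; "joints": joint angles; "dq": joint speeds; "effort": joint torques, N m; "eef_pos": TCP position; "ee_rot": TCP orientation; "ft_force": force on the tool from outside, world axes, zero at the start; "torque": the same for the moment, N m; "grip_width": finger opening in mm; "finger_force": force on a finger pad.
Only numpy, scipy, OpenCV 4.12 (cv2) and the standard library are available. Lean on these libraries where they do the work, as an engineer would, in place of code of your own. Each camera call takes 0.05 s, during which the arm holds its last target. There are 200 camera calls.

## Working session

There is one attempt and no reset: what is moved stays moved. The work goes in short steps, Python scripts to look and compute and a shell command to move; the robot and the scene stay as the last step left them, time stands still between calls to the robot, and variables do not carry over. Pictures are saved under pics/ and viewed, at most 10 in all, crops included, and the job is handed in when it is done.

```bash
ls; mkdir -p pics; python3 - <<'E'
from cell import monitor, eyes
import cv2,numpy as np
s=monitor.read_state();print(s['eef_pos'],s['ee_rot'],s['clock'])
a,d=eyes.capture("scene");b,d2=eyes.capture("top")
np.savez('first.npz',a=a,d=d,b=b,d2=d2)
im=np.vstack([a,b])[:,:,::-1]
cv2.imwrite('pics/1.png',cv2.resize(np.hstack([a,b])[:,:,::-1],(800,300)))
cv2.imwrite('pics/s.png',a[:,:,::-1]);cv2.imwrite('pics/t.png',b[:,:,::-1])
for n in("scene","top"):print(eyes.calibration(n))
E
```

```text
pics
[ 212.89323043 -479.43547161  230.73087732] [-6.43426490e-04  9.78260043e-01  2.07380976e-01 -6.63633679e-05] 0.0
{'mtx': array([[493.89927875,   0.        , 258.93678646],
       [  0.        , 493.89927875, 188.18929431],
       [  0.        ,   0.        ,   1.        ]]), 'R': array([[ 0.635374  ,  0.77218075,  0.00606386],
       [ 0.642446  , -0.52423478, -0.55896425],
       [-0.42844254,  0.35904706, -0.82916958]]), 't': array([-327.61327038, -255.69636021, 1598.80150413])}
{'mtx': array([[471.88735453,   0.        , 252.92870247],
       [  0.        , 471.88735453, 185.39225972],
       [  0.        ,   0.        ,   1.        ]]), 'R': array([[-0.02615608, -0.99955634, -0.01424726],
       [-0.99772919,  0.02698785, -0.06170998],
       [ 0.0620671 ,  0.01260081, -0.99799243]]), 't': array([  42.60856748,  511.98716916, 1223.23317368])}
```

View pics/s.png

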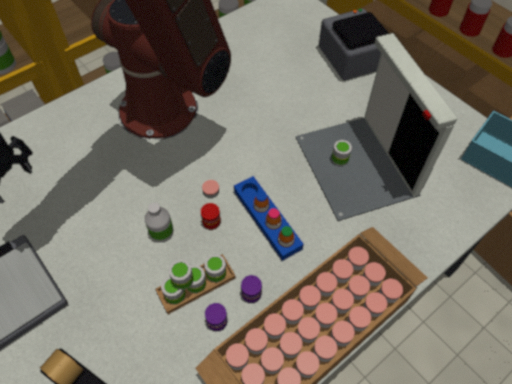

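View pics/t.png

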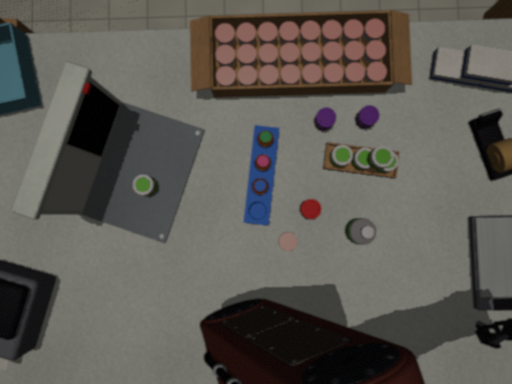

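The scene view shows the stray jar on the plate at (342,150), the pyramid at (165-225,265-295), and the vials at (262,200), (274,216) and (287,236). In the top view:
- Stray jar candidates: the green-lidded jar on the plate at (143,184) is the one I want. The pyramid jars are at (343,155), (364,158) and (383,158), and the look-alikes are purple at (325,118) and (368,117) and red at (311,208).
- Vial candidates: the pink cap at (263,161) is the one I want. The others are green at (266,138) and blue at (261,186), the empty well is at (258,210), and the tin with the pink lid is at (288,241).

```bash
cat > h.py <<'E'
import numpy as np,cv2
from cell import eyes,monitor
from scipy.spatial.transform import Rotation as Rn
def cloud(n,d):
    c=eyes.calibration(n);K=c['mtx'];v,u=np.mgrid[:d.shape[0],:d.shape[1]]
    P=np.dstack([(u-K[0,2])/K[0,0]*d,(v-K[1,2])/K[1,1]*d,d])
    W=(P-c['t'])@c['R'];W[d<=0]=np.nan;return W
def state():
    s=monitor.read_state();q=np.array(s['ee_rot']);return np.array(s['eef_pos']),Rn.from_quat(q[[1,2,3,0]]),s
E
python3 - <<'E'
from h import *
f=np.load('first.npz');np.set_printoptions(precision=1,suppress=True)
T=cloud('top',f['d2']);S=cloud('scene',f['d'])
def lid(name,W,uv,r,h,tol=6):
    u,v=uv;m=np.zeros(W.shape[:2],np.uint8);cv2.circle(m,uv,r,1,-1)
    z=W[...,2];k=(m>0)&(abs(z-h)<tol)
    if k.sum()<5:print(name,'none',np.nanmedian(z[m>0]));return None
    P=W[k];(cx,cy),R=cv2.minEnclosingCircle(P[:,:2].astype(np.float32))
    print(name,k.sum(),'mean',P.mean(0),'circ',round(cx,1),round(cy,1),'R',round(R,1))
for n,a,b,h in [('stray',(143,184),(342,145),68),('j3',(343,155),(216,263),65),('j2',(364,158),(197,272),65),('jtop',(383,158),(180,270),125),('j1',(392,160),(172,285),65),('pink',(263,161),(274,214),81),('green',(266,138),(287,232),81),('blue',(261,186),(261,198),81),('tin',(288,241),(210,187),26),('red',(311,208),(210,212),60),('purpA',(325,118),(251,285),60),('purpB',(368,117),(216,312),60),('bottle',(361,231),(157,216),130)]:
    lid(n+' T',T,a,18,h);lid(n+' S',S,b,18,h)
# rack blue
hsv=cv2.cvtColor(f['b'],cv2.COLOR_RGB2HSV)
m=(hsv[...,0]>100)&(hsv[...,0]<125)&(hsv[...,1]>150);m[:, :235]=0;m[:,290:]=0;m[:110]=0;m[240:]=0
P=T[m&(abs(T[...,2]-34)<5)];print('rack',cv2.minAreaRect(P[:,:2].astype(np.float32)),np.median(P[:,2]))
# tray
z=T[...,2];m=np.zeros(z.shape,bool);m[140:182,320:402]=1
P=T[m&(abs(z-22)<4)];print('tray',len(P),cv2.minAreaRect(P[:,:2].astype(np.float32)))
# plate
m=np.zeros(z.shape,bool);m[80:245,80:210]=1
k=(m&(abs(z-8)<4)&(np.ptp(f['b'].astype(int),axis=2)<25)&(f['b'].mean(2)<118)).astype(np.uint8)
k=cv2.morphologyEx(k,cv2.MORPH_OPEN,np.ones((5,5)))>0
print('plate',k.sum(),cv2.minAreaRect(T[k][:,:2].astype(np.float32)),cv2.minAreaRect(np.argwhere(k)[:,::-1].astype(np.float32)))
for c in[(203,131),(162,240)]:print('corner',T[c[1],c[0]])
# hood top
m=np.zeros(z.shape,bool);m[50:230,0:130]=1;P=T[m&(z>300)];print('hood',cv2.boxPoints(cv2.minAreaRect(P[:,:2].astype(np.float32))),np.nanmax(P[:,2]))
c=f['b']
A=cv2.resize(c[100:220,100:210],(440,480),interpolation=3);B=cv2.resize(c[110:230,230:310],(320,480),interpolation=3)
cv2.imwrite('pics/c.png',np.hstack([A,B])[:,:,::-1])
E
```

```text
stray T 322 mean [520.  308.3  66.9] circ 519.6 309.0 R 26.3
stray S 208 mean [521.6 304.8  67.5] circ 521.9 306.7 R 27.3
j3 T 401 mean [ 580.6 -205.6   64.1] circ 580.3 -209.8 R 37.3
j3 S 340 mean [ 583.4 -202.3   64.6] circ 583.3 -207.4 R 33.0
j2 T 285 mean [ 574.3 -241.7   64.1] circ 574.5 -241.6 R 34.0
j2 S 327 mean [ 579.7 -236.1   64.6] circ 575.7 -244.4 R 44.6
jtop T 366 mean [ 568.  -283.2  124.1] circ 568.0 -283.5 R 26.6
jtop S 371 mean [ 570.  -285.7  124.6] circ 568.9 -285.9 R 27.1
j1 T 117 mean [ 555.4 -323.    64.3] circ 561.2 -315.4 R 25.1
j1 S 244 mean [ 566.5 -320.8   64.5] circ 569.2 -305.3 R 35.3
pink T 99 mean [569.8   3.8  79.5] circ 570.0 3.8 R 13.8
pink S 106 mean [576.5   0.8  80. ] circ 572.7 1.0 R 52.6
green T 98 mean [631.4  -5.   80. ] circ 631.5 -4.8 R 14.0
green S 92 mean [632.2  -7.3  80.5] circ 631.4 -7.5 R 14.4
blue T 98 mean [509.1  12.6  79.8] circ 509.1 12.4 R 13.8
blue S 109 mean [522.1   7.9  80. ] circ 531.7 4.8 R 36.7
tin T 276 mean [365.6 -56.   24.4] circ 365.6 -55.9 R 24.3
tin S 198 mean [366.8 -57.9  25. ] circ 366.2 -56.4 R 26.6
red T 324 m
[... 386 characters left out ...]
8 mean [ 388.6 -238.9  128.9] circ 388.3 -239.1 R 15.7
bottle S 102 mean [ 389.9 -241.3  129.3] circ 388.7 -242.1 R 16.1
rack ((539.7335815429688, 6.037479400634766), (60.084712982177734, 250.38592529296875), 82.03276824951172) 33.056402158453984
tray 290 ((572.63232421875, -254.93701171875), (192.001220703125, 70.33979797363281), 80.88200378417969)
plate 1769 ((564.51171875, 318.95562744140625), (232.4308319091797, 305.2860107421875), 69.26754760742188) ((143.25045776367188, 169.47596740722656), (87.31137084960938, 115.09778594970703), 19.536653518676758)
corner [662.7 158.6   5.8]
corner [375.8 272.8   4.5]
hood [[436.1 456.2]
 [732.2 335.6]
 [756.1 394.2]
 [460.  514.8]] 336.7766510670319
```

View pics/c.png

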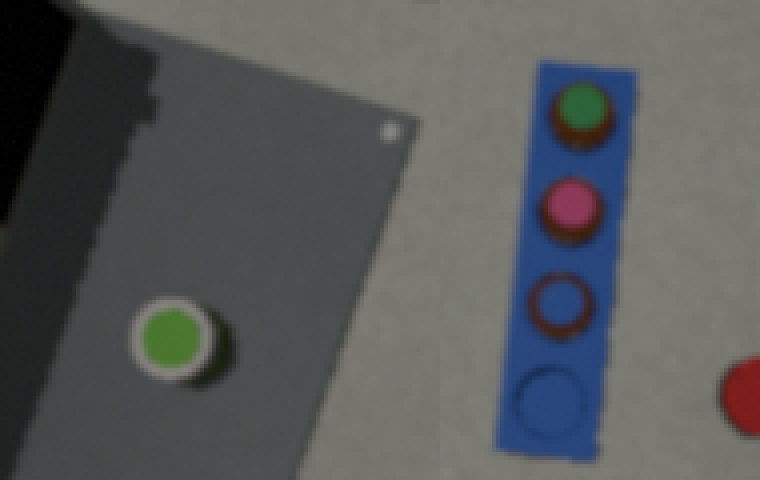

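The crop confirms both choices: the green-lidded stray jar on the plate and the pink cap, second in the rack. Next is a planner helper, then the first move.

```bash
cat >> h.py <<'E'
def down(h,tilt=0):
    "tool x heading h deg, z down; then turned about own y by tilt deg"
    h=np.radians(h);x=np.array([np.cos(h),np.sin(h),0]);z=np.array([0,0,-1.]);
    return Rn.from_matrix(np.c_[x,np.cross(z,x),z])*Rn.from_euler('y',tilt,degrees=True)
def plan(*targets):
    p,R,s=state();print('at',p.round(1),'J',np.round(s['joints'],2),'t',round(s['clock'],2),'w',s['grip_width'],s['finger_force'])
    for pos,Rt in targets:
        sh=R.inv().apply(np.array(pos)-p);t=(R.inv()*Rt).as_rotvec(degrees=True)
        print(pos,'shift',(sh/250).round(3),'turn',(t/90).round(3),'rows>=',round(max(np.linalg.norm(sh)/62.5,np.linalg.norm(t)/10.7),1))
E
python3 -c "
from h import *
D=down(81)
plan(([320,-225,230],D),([420,20,230],D),([520.5,308,150],D))"
```

```text
at [ 212.9 -479.5  230.8] J [-1.29  0.29 -0.15  1.13 -0.    1.43] t 0.1 w 85.09524966617529 0.0
[320, -225, 230] shift [ 0.805 -0.757  0.004] turn [-0.001 -0.    -0.634] rows>= 5.3
[420, 20, 230] shift [ 1.568 -1.49   0.005] turn [-0.001 -0.    -0.634] rows>= 8.7
[520.5, 308, 150] shift [ 2.402 -2.379  0.326] turn [-0.001 -0.    -0.634] rows>= 13.6
```

```bash
python3 -m pendant '[[[0.98,-0.96,0],[0,0,-0.634],1],[[0.98,-0.96,0],[0,0,-0.634],1],[[0.98,-0.96,0],[0,0,-0.634],1],[[0.98,-0.96,0],[0,0,-0.634],1],[[0.98,-0.96,0],[0,0,-0.634],1],[[0.98,-0.96,0],[0,0,-0.634],1],[[0.98,-0.96,0],[0,0,-0.634],1]]' 30; python3 -c "
from h import *
D=down(81)
plan(([440,90,230],D),([520.5,308,230],D))"
```

```text
clock: 0.98
eef_pos: [339.8, -159.3, 231.2]
ee_rot: [-0.0, 0.759, 0.651, 0.0]
ft_force: [-0.3, -0.4, 0.2]
grip_width: 85.1
finger_force: 0.0
at [ 339.8 -159.3  231.2] J [-0.63  0.   -0.5   1.07  0.    1.09] t 0.97 w 85.09549114645749 0.0
[440, 90, 230] shift [1.047 0.244 0.005] turn [-0.    -0.     0.002] rows>= 4.3
[520.5, 308, 230] shift [1.958 0.429 0.006] turn [-0.    -0.     0.002] rows>= 8.0
```

```bash
python3 -m pendant '[[[1,0.22,0],[0,0,0],1],[[1,0.22,0],[0,0,0],1],[[1,0.22,0],[0,0,0],1],[[1,0.22,0],[0,0,0],1],[[1,0.22,0],[0,0,0],1],[[1,0.22,0],[0,0,0],1]]'; python3 -c "
from h import *
D=down(81)
plan(([520.5,308,200],D))"
```

```text
clock: 1.72
eef_pos: [432.9, 76.7, 230.9]
ee_rot: [-0.0, 0.76, 0.649, -0.001]
ft_force: [-0.4, -1.0, 0.5]
grip_width: 85.7
finger_force: 0.0
at [432.9  76.7 230.9] J [ 0.01  0.13 -0.36  1.08 -0.    1.74] t 1.73 w 85.7332909794642 0.0
[520.5, 308, 200] shift [0.969 0.202 0.123] turn [-0.001  0.     0.   ] rows>= 4.0
```

```bash
python3 -m pendant '[[[0.97,0.2,0.12],[0,0,0],1],[[0.97,0.2,0.12],[0,0,0],1],[[0.97,0.2,0.12],[0,0,0],1],[[0.97,0.2,0.12],[0,0,0],1],[[0.97,0.2,0.12],[0,0,0],1],[[0.97,0.2,0.12],[0,0,0],1],[[0.97,0.2,0.12],[0,0,0],1]]'; python3 - <<'E'
from h import *
D=down(81)
plan(([520.5,308,100],D),([520.5,308,28],D))
a,d=eyes.capture('wrist');c=eyes.calibration('wrist');p=c['R']@np.array([520.5,308,68])+c['t']
th=np.arctan2(np.hypot(*p[:2]),p[2]);K=c['mtx'];u=K[:2,2]+K[0,0]*th*p[:2]/np.hypot(*p[:2]);print(u)
b=a[:,:,::-1].copy();cv2.circle(b,tuple(int(x) for x in u),4,(0,0,255),1);cv2.imwrite('pics/w.png',b)
E
```

```text
clock: 2.6
eef_pos: [520.6, 306.8, 201.9]
ee_rot: [0.0, 0.761, 0.648, 0.0]
ft_force: [0.3, -0.7, 0.9]
grip_width: 85.4
finger_force: 0.0
at [520.6 306.8 201.9] J [ 0.41  0.46  0.02  1.13 -0.    2.14] t 2.6 w 85.38232532520867 0.0
[520.5, 308, 100] shift [ 0.005 -0.001  0.407] turn [ 0.     0.    -0.002] rows>= 1.6
[520.5, 308, 28] shift [ 0.005 -0.001  0.695] turn [ 0.     0.    -0.002] rows>= 2.8
[255.80698869 177.13737212]
```

View pics/w.png

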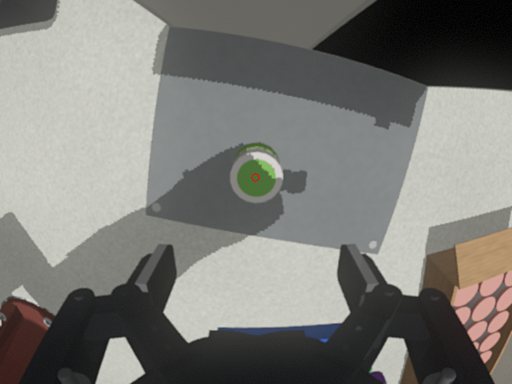

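The wrist view puts the computed lid centre, (256,177), on the green lid, midway between the fingers. Descending to grip.

```bash
python3 -m pendant '[[[0.005,0,0.25],[0,0,0],1],[[0.005,0,0.45],[0,0,0],1],[[0.005,0,0.6],[0,0,0],1],[[0.005,0,0.695],[0,0,0],1],[[0.005,0,0.695],[0,0,0],1],[[0.005,0,0.695],[0,0,0],0],[[0.005,0,0.695],[0,0,0],0],[[0.005,0,0.695],[0,0,0],0],[[0.005,0,0.695],[0,0,0],0],[[0.005,0,0.695],[0,0,0],0]]' 35; python3 -c "
from h import *
D=down(81)
plan(([520.5,308,190],D))"
```

```text
clock: 3.9
eef_pos: [521.6, 310.5, 29.3]
ee_rot: [0.0, 0.76, 0.649, 0.001]
ft_force: [-0.7, -0.7, 6.0]
grip_width: 51.2
finger_force: 35.7
at [521.6 310.5  29.3] J [ 0.42  0.62 -0.2   0.75 -0.    2.14] t 3.9 w 51.20539701732272 35.67592889070511
[520.5, 308, 190] shift [-0.01  -0.001 -0.643] turn [ 0.001 -0.001 -0.   ] rows>= 2.6
```

```bash
python3 -m pendant '[[[0,0,-0.1],[0,0,0],0],[[0,0,-0.3],[0,0,0],0],[[0,0,-0.5],[0,0,0],0],[[-0.1,0,-0.62],[0,0,0],0],[[-0.3,-0.05,-0.64],[0,0,0],0],[[-0.5,-0.1,-0.64],[0,0,0],0],[[-0.7,-0.15,-0.64],[0,0,0],0],[[-0.9,-0.2,-0.64],[0,0,0],0],[[-0.95,-0.2,-0.64],[0,0,0],0],[[-0.95,-0.2,-0.64],[0,0,0],0]]'; python3 - <<'E'
from h import *
D=down(81)
plan(([560,-100,190],D),([577.5,-227.5,190],D))
a,d=eyes.capture('wrist')
W=None;c=eyes.calibration('wrist');K=c['mtx']
hsv=cv2.cvtColor(a,cv2.COLOR_RGB2HSV);m=((hsv[...,0]>38)&(hsv[...,0]<65)&(hsv[...,1]>120)).astype(np.uint8)
n,l,st,ce=cv2.connectedComponentsWithStats(m)
i=[k for k in range(1,n) if st[k,4]>200]
p,R,s=state()
for k in i:
    q=(l==k);v,u=np.nonzero(q);z=d[q];du=np.c_[u,v]-K[:2,2];r=np.hypot(*du.T);th=r/K[0,0]
    P=np.c_[du/r[:,None]*np.tan(th)[:,None]*z[:,None],z];Wd=(P-c['t'])@c['R'];T=R.inv().apply(Wd-p)
    print(ce[k],st[k],'world',np.median(Wd,0),'tool',np.median(T,0), T.min(0),T.max(0))
cv2.imwrite('pics/w2.png',a[:,:,::-1])
E
```

```text
clock: 5.15
eef_pos: [434.6, 83.0, 188.3]
ee_rot: [0.0, 0.761, 0.649, 0.001]
ft_force: [-0.7, 0.6, -1.1]
grip_width: 51.1
finger_force: 37.2
at [434.6  83.  188.3] J [ 0.02  0.17 -0.44  0.97  0.    1.75] t 5.15 w 51.08595736020752 37.22012400627136
[560, -100, 190] shift [-0.644  0.611 -0.006] turn [ 0.001 -0.    -0.001] rows>= 3.6
[577.5, -227.5, 190] shift [-1.136  0.761 -0.006] turn [ 0.001 -0.    -0.001] rows>= 5.5
[256.32587413 292.86526807] [ 215  261   84   65 4290] world [434.62782937  82.43531565 228.13820211] tool [ -1.26189147  -0.04792423 -39.99130713] [ -21.86455047  -18.51164297 -143.38176107] [ 80.60803959  18.41093005 -37.49238393]
```

```bash
python3 -m pendant '[[[-0.2,0.15,0],[0,0,0],0],[[-0.4,0.3,0],[0,0,0],0],[[-0.6,0.45,0],[0,0,0],0],[[-0.8,0.6,0],[0,0,0],0],[[-0.95,0.7,0],[0,0,0],0],[[-1,0.76,0],[0,0,0],0],[[-1,0.76,0],[0,0,0],0],[[-1,0.76,0],[0,0,0],0]]'; python3 -c "
from h import *
D=down(81)
plan(([577.9,-225,190],D),([577.9,-225,95],D),([577.9,-225,87],D))"
```

```text
clock: 6.2
eef_pos: [582.6, -191.7, 187.2]
ee_rot: [-0.001, 0.76, 0.65, -0.0]
ft_force: [-0.5, 1.1, -1.8]
grip_width: 51.5
finger_force: 37.4
at [ 582.6 -191.7  187.2] J [-0.44  0.49  0.02  1.11  0.    1.29] t 6.2 w 51.45728600319874 37.40607440471649
[577.9, -225, 190] shift [-0.134  0.002 -0.011] turn [-0.001 -0.     0.001] rows>= 0.5
[577.9, -225, 95] shift [-0.135  0.002  0.369] turn [-0.001 -0.     0.001] rows>= 1.6
[577.9, -225, 87] shift [-0.135  0.002  0.401] turn [-0.001 -0.     0.001] rows>= 1.7
```

```bash
python3 -m pendant '[[[-0.07,0,0],[0,0,0],0],[[-0.134,0,0],[0,0,0],0],[[-0.134,0,0.05],[0,0,0],0],[[-0.134,0,0.15],[0,0,0],0],[[-0.134,0,0.25],[0,0,0],0],[[-0.134,0,0.33],[0,0,0],0],[[-0.134,0,0.36],[0,0,0],0],[[-0.134,0,0.36],[0,0,0],0],[[-0.134,0,0.36],[0,0,0],0]]'; python3 - <<'E'
from h import *
D=down(81)
plan(([577.9,-225,87],D))
a,d=eyes.capture('scene')
cv2.imwrite('pics/p.png',cv2.resize(a[200:330,110:290,::-1],(792,572),interpolation=3))
E
```

```text
clock: 7.32
eef_pos: [577.8, -226.5, 98.3]
ee_rot: [0.001, 0.76, 0.649, 0.0]
ft_force: [0.2, -0.5, -1.8]
grip_width: 51.3
finger_force: 37.4
at [ 577.8 -226.5   98.3] J [-0.49  0.57 -0.09  0.92  0.    1.24] t 7.33 w 51.27124000070495 37.40594744682312
[577.9, -225, 87] shift [ 0.006 -0.001  0.045] turn [ 0.001  0.    -0.   ] rows>= 0.2
```

View pics/p.png

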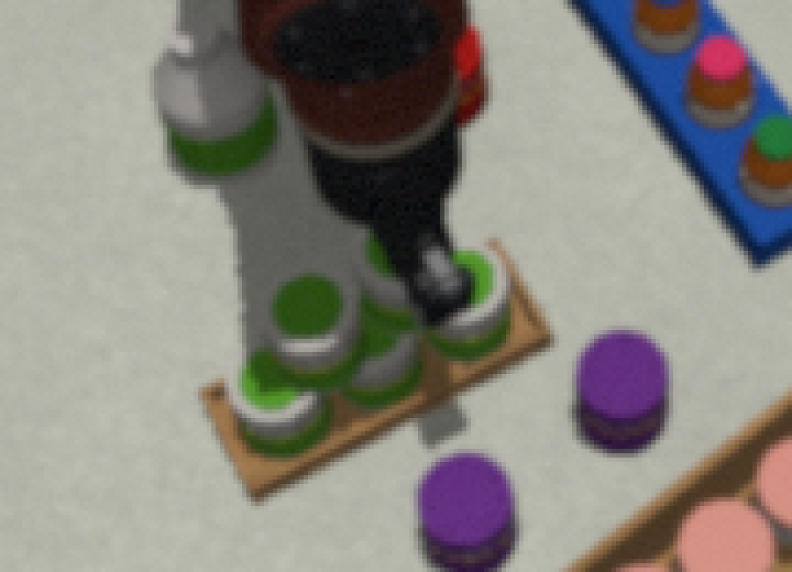

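The scene crop shows the held jar hovering over the gap between jar_2 and jar_3, with the near finger at crop pixel (437,290) and jar_top at (308,320) untouched. Lowering it now.

```bash
python3 -m pendant '[[[0.006,0,0.015],[0,0,0],0],[[0.006,0,0.03],[0,0,0],0],[[0.006,0,0.04],[0,0,0],0],[[0.006,0,0.046],[0,0,0],0],[[0.006,0,0.046],[0,0,0],0],[[0.006,0,0.046],[0,0,0],0]]'
```

```text
clock: 8.12
eef_pos: [577.5, -224.9, 86.3]
ee_rot: [0.0, 0.76, 0.649, -0.0]
ft_force: [-2.1, 0.6, 4.2]
grip_width: 51.1
finger_force: 37.7
```

```bash
python3 -m pendant '[[[0,0,0],[0,0,0],0.7],[[0,0,0],[0,0,0],0.8],[[0,0,0],[0,0,0],1],[[0,0,0],[0,0,0],1],[[0,0,-0.1],[0,0,0],1],[[0,0,-0.25],[0,0,0],1],[[0,0,-0.4],[0,0,0],1],[[0,0,-0.45],[0,0,0],1]]'; python3 - <<'E'
from h import *
D=down(172)
plan(([570.3,60,200],D),([570.3,2.8,120],D))
np.set_printoptions(precision=1,suppress=True)
a,d=eyes.capture('scene');S=cloud('scene',d);z=S[...,2]
P=S[200:330,110:290].reshape(-1,3)
k=P[(abs(P[:,2]-124.6)<5)];k=k[(abs(k[:,0]-575)<50)&(k[:,1]>-330)&(k[:,1]<-180)]
for sel in (k[:,1]>-256,k[:,1]<-256):
    q=k[sel];print(len(q),q.mean(0),cv2.minEnclosingCircle(q[:,:2].astype(np.float32)))
cv2.imwrite('pics/p2.png',cv2.resize(a[200:330,110:290,::-1],(792,572),interpolation=3))
E
```

```text
clock: 9.12
eef_pos: [578.6, -225.4, 200.9]
ee_rot: [0.002, 0.76, 0.649, 0.001]
ft_force: [0.2, -0.6, -0.6]
grip_width: 85.2
finger_force: 0.0
at [ 578.6 -225.4  200.9] J [-0.49  0.49  0.06  1.14  0.    1.24] t 9.12 w 85.23356429719637 0.0
[570.3, 60, 200] shift [ 1.122 -0.211  0.002] turn [ 1.000e-03  2.000e-03 -1.011e+00] rows>= 8.5
[570.3, 2.8, 120] shift [ 0.897 -0.177  0.322] turn [ 1.000e-03  2.000e-03 -1.011e+00] rows>= 8.5
270 [ 578.4 -233.5  124.8] ((575.93798828125, -228.1416778564453), 27.047893524169922)
362 [ 569.8 -285.9  124.7] ((568.804931640625, -285.94598388671875), 26.879459381103516)
```

View pics/p2.png

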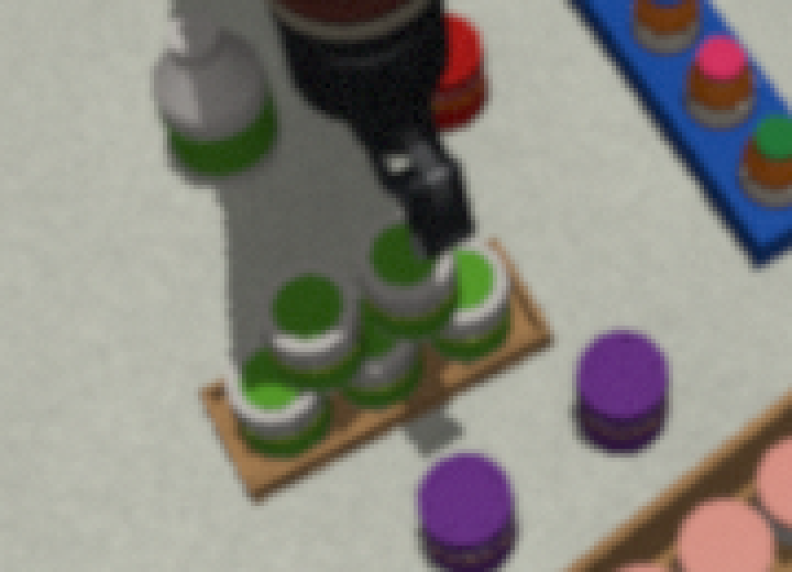

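The jar stands at crop (405,270), bridging jar_2 and jar_3. It is level (lid at 124.8) and about 58 mm from jar_top. Next, the vial.

```bash
python3 -m pendant '[[[0.1,-0.02,-0.04],[0,0,-0.1],1],[[0.3,-0.06,-0.04],[0,0,-0.2],1],[[0.5,-0.1,0],[0,0,-0.35],1],[[0.7,-0.14,0],[0,0,-0.5],1],[[0.9,-0.177,0],[0,0,-0.65],1],[[0.9,-0.177,0],[0,0,-0.75],1],[[0.9,-0.177,0],[0,0,-0.87],1],[[0.9,-0.177,0.1],[0,0,-1],1],[[0.9,-0.177,0.15],[0,0,-1],1],[[0.9,-0.177,0.15],[0,0,-1],1]]'; python3 - <<'E'
from h import *
D=down(172)
plan(([570.3,2.8,120],D),([570.3,2.8,34],D))
a,d=eyes.capture('wrist');c=eyes.calibration('wrist');p=c['R']@np.array([570.3,2.8,80.5])+c['t']
th=np.arctan2(np.hypot(*p[:2]),p[2]);K=c['mtx'];u=K[:2,2]+K[0,0]*th*p[:2]/np.hypot(*p[:2]);print(u)
b=a[:,:,::-1].copy();cv2.circle(b,tuple(int(x) for x in u),4,(255,255,0),1);cv2.imwrite('pics/w3.png',b)
E
```

```text
clock: 10.42
eef_pos: [567.6, 4.5, 159.0]
ee_rot: [-0.002, 0.079, 0.997, 0.0]
ft_force: [0.2, 0.5, 0.3]
grip_width: 85.1
finger_force: 0.0
at [567.6   4.5 159. ] J [-0.12  0.42 -0.16  1.    0.    0.04] t 10.43 w 85.06955010340104 0.0
[570.3, 2.8, 120] shift [-0.012 -0.005  0.156] turn [-0.    -0.002 -0.012] rows>= 0.6
[570.3, 2.8, 34] shift [-0.014 -0.005  0.5  ] turn [-0.    -0.002 -0.012] rows>= 2.0
[255.83373587 200.85720972]
```

View pics/w3.png

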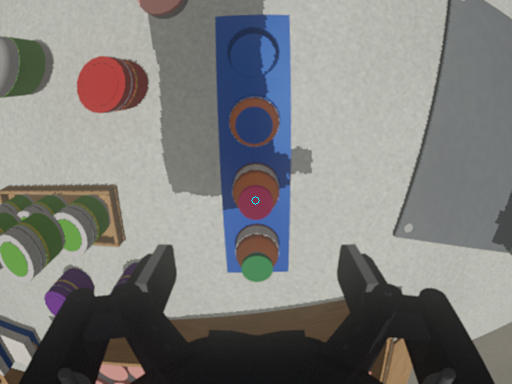

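The wrist view puts the computed point (256,201) on the pink cap, between the fingers, with the neighbours above and below it clear. Descending to grip.

```bash
python3 -m pendant '[[[-0.012,-0.005,0.1],[0,0,-0.012],1],[[-0.013,-0.005,0.25],[0,0,-0.012],1],[[-0.013,-0.005,0.4],[0,0,-0.012],1],[[-0.013,-0.005,0.49],[0,0,-0.012],1],[[-0.013,-0.005,0.49],[0,0,-0.012],1],[[-0.013,-0.005,0.49],[0,0,-0.012],0],[[-0.013,-0.005,0.49],[0,0,-0.012],0],[[-0.013,-0.005,0.49],[0,0,-0.012],0],[[-0.013,-0.005,0.49],[0,0,-0.012],0],[[-0.013,-0.005,0.49],[0,0,-0.012],0]]' 40
```

```text
clock: 11.72
eef_pos: [572.9, 2.5, 39.9]
ee_rot: [0.001, 0.069, 0.998, -0.0]
ft_force: [-1.9, -0.6, 6.6]
grip_width: 40.5
finger_force: 39.5
```

```bash
python3 -m pendant '[[[0,0,0],[0,0,0],0],[[0,0,-0.05],[0,0,0],0],[[0,0,-0.1],[0,0,0],0],[[0,0,-0.2],[0,0,0],0],[[0,0,-0.35],[0,0,0],0],[[0,0,-0.5],[0,0,0],0],[[0,0,-0.65],[0,0,0],0],[[0,0,-0.72],[0,0,0],0],[[0,0,-0.72],[0,0,0],0]]'; python3 - <<'E'
from h import *
# view point about (563,332,180); aim 15 mm on the front side of it
plan(([555,318,190],down(172,-85)),([400,180,220],down(172,-45)),([563,150,220],down(172,0)))
E
```

```text
clock: 12.85
eef_pos: [572.9, 2.5, 220.6]
ee_rot: [0.002, 0.069, 0.998, -0.0]
ft_force: [0.2, 0.5, -1.5]
grip_width: 40.3
finger_force: 40.6
at [572.9   2.5 220.6] J [-0.12  0.38 -0.05  1.14  0.    0.02] t 12.85 w 40.26854654857447 40.639774203300476
[555, 318, 190] shift [0.246 1.24  0.122] turn [ 0.001 -0.942  0.001] rows>= 7.9
[400, 180, 220] shift [ 0.783  0.608 -0.   ] turn [ 0.    -0.498  0.001] rows>= 4.2
[563, 150, 220] shift [0.121 0.579 0.002] turn [0.    0.002 0.001] rows>= 2.4
```

```bash
python3 -m pendant '[[[0.04,0.08,-0.04],[0,-0.05,0],0],[[0.1,0.17,-0.08],[0,-0.1,0],0],[[0.16,0.26,-0.08],[0,-0.18,0],0],[[0.22,0.36,-0.08],[0,-0.26,0],0],[[0.28,0.46,-0.08],[0,-0.34,0],0],[[0.34,0.56,-0.08],[0,-0.42,0],0],[[0.39,0.66,-0.08],[0,-0.5,0],0],[[0.39,0.66,-0.08],[0,-0.5,0],0],[[0.39,0.66,-0.08],[0,-0.5,0],0]]'; python3 - <<'E'
from h import *
plan(([555,318,190],down(172,-82)),([540,260,210],down(172,-70)))
E
```

```text
clock: 13.98
eef_pos: [498.0, 179.5, 238.2]
ee_rot: [0.381, 0.063, 0.922, -0.026]
ft_force: [-0.3, -0.4, -1.6]
grip_width: 40.3
finger_force: 40.9
at [498.  179.5 238.2] J [ 0.45 -0.08 -0.92  0.04 -0.4   0.44] t 13.97 w 40.251904813784776 40.86247980594635
[555, 318, 190] shift [0.03  0.58  0.242] turn [ 0.001 -0.412  0.001] rows>= 3.5
[540, 260, 210] shift [-0.007  0.342  0.166] turn [ 0.001 -0.279  0.001] rows>= 2.3
```

```bash
python3 -m pendant '[[[0,0.06,0.02],[0,-0.04,0],0],[[0,0.14,0.06],[0,-0.1,0],0],[[0,0.22,0.1],[0,-0.16,0],0],[[0.01,0.3,0.13],[0,-0.22,0],0],[[0.015,0.38,0.16],[0,-0.28,0],0],[[0.02,0.46,0.19],[0,-0.33,0],0],[[0.025,0.53,0.22],[0,-0.38,0],0],[[0.03,0.58,0.24],[0,-0.41,0],0],[[0.03,0.58,0.24],[0,-0.41,0],0],[[0.03,0.58,0.24],[0,-0.41,0],0]]'; python3 - <<'E'
from h import *
p,R,s=state();plan();np.set_printoptions(precision=2,suppress=True)
z=R.as_matrix()[:,2];mid=p-10*z;a=np.radians(68.3);bx=np.array([np.cos(a),np.sin(a),0]);by=np.array([-bx[1],bx[0],0])
print('mid in view',(mid-[563,332,180])@np.c_[bx,by,[0,0,1]],'off level',np.degrees(np.arcsin(z[2])),'off width',np.degrees(np.arccos(abs(z@by))),s['dq'])
a,d=eyes.capture('scene');cv2.imwrite('pics/f.png',cv2.resize(a[40:330,150:460,::-1],(620,580)))
E
```

```text
clock: 15.22
eef_pos: [555.7, 317.1, 190.8]
ee_rot: [0.653, 0.053, 0.754, -0.046]
ft_force: [-0.3, 0.3, -0.9]
grip_width: 40.5
finger_force: 40.9
at [555.7 317.1 190.8] J [ 0.82  0.8  -1.07 -1.62 -0.95  0.2 ] t 15.22 w 40.4674641011226 40.92271685600281
mid in view [-18.85  10.86  12.26] off level -8.154783238105354 off width 15.894553513847827 [ 0.01 -0.03 -0.01 -0.01 -0.   -0.  ]
```

View pics/f.png

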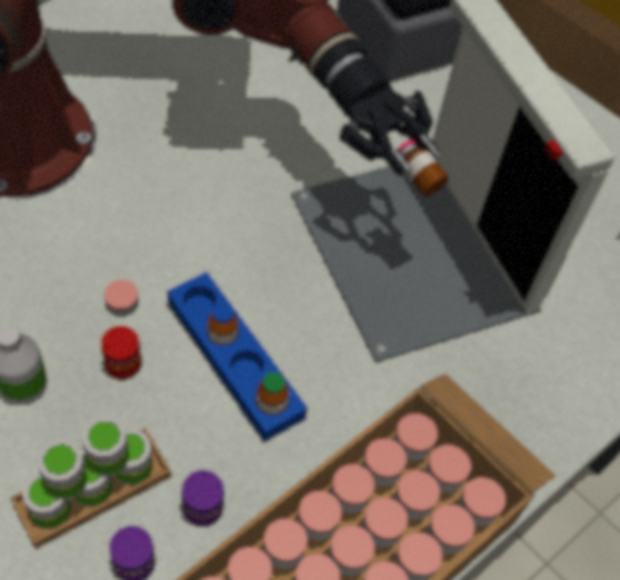

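The vial is held level at crop (425,168) in front of the panel and clear of the board. The pyramid at (85,465), the other two vials and the rest of the stock are all standing. I'll let it settle, then hand in.

```bash
python3 -m pendant '[[[0,0,0],[0,0,0],0],[[0,0,0],[0,0,0],0],[[0,0,0],[0,0,0],0],[[0,0,0],[0,0,0],0]]' && python3 -c "
from cell import order;print(order.sign_off())"
```

```text
clock: 15.78
eef_pos: [554.9, 318.0, 191.0]
ee_rot: [0.654, 0.052, 0.753, -0.045]
ft_force: [0.5, -1.0, -1.7]
grip_width: 40.5
finger_force: 40.9
the job is handed in; nothing more can be done
None
```

I put the stray jar back on the pyramid, bridging jar_2 and jar_3. I then held the pink-capped vial level in front of the panel and handed the job in at about 16 s; sign-off returned no verdict.

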